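# Open the screw press and set out the chip carrier

### The arm

A 6-joint arm with a two-finger parallel gripper is mounted at the origin on the work surface. World frame = base frame: x ahead of the robot, y to its left, z up, the work surface at z = 0. Lengths are in m, angles in rad, forces in N, time in s.
With the tool pointing down it reaches from about 0.3 to 0.875 m from the base axis. Payload 6.4 kg.
Tool frame: the origin (TCP) lies on the centre line of the jaws, within the pads' length; the fingertips stand 25 mm ahead of it and the grasp point (between the pads) lies 6 mm ahead of it (ctrl.tip_reach is the distance from the TCP to the fingertips, in m); z points along the fingers, y is the line along which they close (so a half turn about z gives the same grasp; the last joint's range is limited). The gripper opens to 85 mm and grips with 20 to 120 N. Pads are 22 mm wide; open, the fingers measure 114 mm over their backs; the gripper's body (76 mm by 85 mm) begins 54 mm behind the grasp point. The pads swing forward as they close: fully open they stand 13 mm farther back than shut.
Start: joints at [-1.358, 0.181, 1.607, -0, 1.354, -0.206], TCP at [0.234, -0.525, 0.256] pointing down, gripper open.
Joint ranges: [-2.99, 2.99], [-0.89, 2.07], [0.3, 2.58], [-1.14, 4.28], [0, 2.63], [-3.12, 3.12]. Speed limits (rad/s): [2.57, 2.57, 3.01, 3.14, 3.14, 3.14].

### API

Orientations are given as a unit quaternion [w, x, y, z].
In Python, from bench import ctrl gives the robot as it stands.
- The arm moves only by the tool servo_tool, never from a script. Its argument "motion" is a list that holds one entry, the list of rows, each a list of 5 numbers: the shift along the tool's x, y, z in cm, then the turn about the tool's z in degrees, then the closure, from -1 (fully open) to 1 (shut). In form: [[[dx, dy, dz, twist, claw], ...]]. A call has 1 to 5 rows; each row is the pose to reach, as a shift and turn from the pose commanded when the call began, along the tool's axes at that moment; what a row does not reach only later rows make up. A row lasts 1/10 s, in which the tool goes at most 50 mm and 8.59 degrees, less where a joint would pass 70% of its speed; a pose out of reach is approached as far as the arm can. A call with a gripper value outside its range is refused whole. The fingers move at their own pace and stop on an object; the grip force is fixed at half the most. Time passes only in rows, so rows that repeat a pose let the fingers close. It gives the time, the measured TCP pose, the force, the opening and the grip force at its end, in the units of the state.
- ctrl.get_obs(): the state, without advancing time (a new reading comes with each control period).
- ctrl.camera(name): name is "side" or "top"; returns a dict with "pixels" (384x512x3 uint8, red, green, blue), "depth" (384x512 float32, m along the optical axis (not along the pixel's ray), 0 where there is no reading), "fx", "fy", "cx", "cy" (pixels), "R" (3x3) and "t" (3): a world point X has camera coordinates R X + t. Camera axes: x right, y down, z forward; pixel columns grow to the right and rows downward; lengths in m; the calibration is good to about 2 mm. A picture is of the moment at which its call begins.
- ctrl.hand_in(): hands the job in; it is judged then, once.
The state is a dict: "time_s": time; "q": joint angles; "dq": joint speeds; "joint_efforts": joint torques, N m; "eef_pos": TCP position; "eef_rot": TCP orientation; "wrist_force": force on the tool from outside, world axes, zero at the start; "torque": the same for the moment, N m; "opening": opening from 0.0 (shut) to 1.0 (fully open); "grasp_force": force on a finger pad.
Only numpy, scipy, OpenCV 4.12 (cv2) and the standard library are available. Lean on these libraries where they do the work, as an engineer would, in place of code of your own. Each camera call takes 0.05 s, during which the arm holds its last target. There are 200 camera calls.

### The job

The glue under the chip's inlay has set: unscrew the press's handwheel (counter-clockwise from above) all the way until it comes to its upper stop, keeping the hand with the wheel as it climbs. Only then draw the chip carrier out of the press by its upright post and set it down gently, flat on the walnut block, with the chip still in its cup, and leave the press fully open. Do not disturb the other things on the bench.

Things in the scene. Friction and masses are not known exactly. Their poses are not given: they have to be found in the camera images.
- press: Fixed grey cast-iron C-frame screw press. Origin on the spindle axis at bench level; -x points out of its open front, where the carrier comes out. Base x -85..115, 120 wide; top (bed) at z 40, with rails 4 high, 56 apart inside (x -85..40) and a back stop at x 32. Column x 60..115, 60 wide, to z 135. Arm 44 to 48 wide, x -24..115, z 103..136.
- handwheel (a joint): Turn of the handwheel in rad, 0 to 4.0, where the upper stop is. It grows counter-clockwise seen from above; each rad lifts wheel, spindle and foot by 5 mm. It starts between 0 and 0.8, resists with 0.2 N m of drag and stays where it is left.
- stem (a joint): Rise in m of spindle, wheel and foot, always 0.005 x the wheel's turn: 0.020 at the upper stop. The foot is a smooth brass disc 34 across; at 0 its underside is 50.5 above the bench, inside the carrier's cup just over the chip, so the carrier is locked in until it rises; at the stop it is 10.5 above the cup's rim.
- wheel_grip (a point): Centre of the steel handwheel, on the spindle axis at mid-height of the rim; climbs and turns with it. Wheel: round, horizontal, 64 across, rim 14 thick, three spokes, hub 24 across standing 3 above the rim; can be gripped across its full width from above at any yaw. 167 above the bench at stem 0 (31 above the press's arm), 187 at the stop.
- carrier: Loose aluminium carrier, about 0.2 kg: plate 50 wide, 6 thick, x -125..28; round cup at one end (50 outside, 43 inside, walls 14 above the plate), upright post at the other (x -110). Origin: plate's underside below the cup's centre, z up. Centre of mass x about -56. Starts on the press's bed between the rails, cup under the foot, axes parallel to the press's within 0.01 rad.
- post_top (a point): Centre of the top face of the carrier's handle post, which is 20 along the carrier's x by 14 along its y and 50 tall above the plate. The point is 56 above the plate's underside, at x = -110 of the carrier.
- chip: Loose grey clay chip, 39 across and 4 thick, 11 g, lying in the carrier's cup on the plate. Origin at the centre of its underside.
- walnut_block: Loose rectangular block of dark walnut, 100 (x) by 150 (y) by 30 high, 0.32 kg, lying flat on the bench. Origin at the centre of its underside, z up.
- iron_block: Bystander: square bare steel bench block, 90 x 90 x 22 high. Origin at the centre of its underside.
- caliper: Bystander: steel caliper lying flat, 230 long along its x, about 10 high, jaws at +x. Origin at the middle of the beam, underside.
- mallet: Bystander: mallet lying flat, round black rubber head 56 across and 75 long at x = +100, wooden handle from there to x = -120. Origin on the bench below the handle's axis.
- inlay_tin: Bystander: closed round tin of spare inlays, 79 across, 34 high. Origin at the centre of its underside.
- chip_stack: Bystander: short stack of six chips, 40 across, 24 high. Origin at the centre of its underside.
- glue_jar: Bystander: small glue jar, 52 across, 65 high. Origin at the centre of its underside.
- brush: Bystander: small brush lying along its x, 190 long. Origin at its underside.

How it is judged:
On the way, in this order (a step that is already met when the one before it is completed fails the run):
1. the handwheel is unscrewed to its upper stop (stem within 1.5 mm of 20 mm) while the carrier is still in its place (moved less than 12 mm) (value of joint stem above 0.0185 m and distance of carrier from where it was at the start of the episode below 0.012 m), for 0.2 s.
2. the carrier is drawn out through the open front, its cup 55 mm or more in front of the spindle axis, with the press still open (x of carrier in the frame of press below -0.055 m and value of joint stem above 0.0175 m), for 0.1 s.
At the end, for the whole second after the job is handed in: Stem within 2.5 mm of its 20 mm stop; carrier at rest on the walnut block, any way round, flat within 0.05 rad, its underside 27.5 to 33 mm above the block's underside; chip in the cup, within 4.5 mm of its centre and on the plate; block flat within 0.05 rad (value of joint stem above 0.0175 m and z of carrier in the frame of walnut_block between 0.0275 and 0.033 m and angle between each of carrier, walnut_block's own z axis and vertical below 0.05 rad and contact force between carrier and walnut_block above 0.4 N and horizontal distance between chip and carrier below 0.0045 m and z of chip in the frame of carrier between 0.004 and 0.009 m and linear speed of carrier below 0.02 m/s); the robot touches nothing.
It fails at once if the carrier is dropped: it moves faster than 0.5 m/s (a fall of about 13 mm) without being held (linear speed of carrier above 0.5 m/s and contact force between the fingers and carrier below 0.1 N).
It fails at once if a bystander is moved by more than 30 mm (distance of any of iron_block, caliper, mallet, inlay_tin, chip_stack, glue_jar, brush from where it was at the start of the episode above 0.03 m).
It also fails if it takes over 64 s, if anything falls off the work surface, if the arm or the gripper's body presses on something with over 40 N, if the wrist force passes 120 N, or if a joint passes its speed limit or range.

## Working session

There is one attempt and no reset: what is moved stays moved. The work goes in short steps, Python scripts to look and compute and a tool call to move; the robot and the scene stay as the last step left them, time stands still between calls to the robot, and variables do not carry over. Pictures are saved under pics/ and viewed, at most 10 in all, crops included, and the job is handed in when it is done.

Besides the shell and the picture viewer there is one more tool, called as name([rows], argument=value, ...), one row to a line, values as JSON. servo_tool: Moves the arm, as the interface text tells. Its arguments: {"type":"object","properties":{"motion":{"type":"array"}},"required":["motion"]}

```bash
mkdir -p pics; python3 - <<'E'
from bench import ctrl
import cv2,numpy as np
o=ctrl.get_obs();print({k:np.round(v,3) for k,v in o.items()},ctrl.tip_reach)
for n in("top","side"):
    c=ctrl.camera(n);np.savez(f"{n}0.npz",**c)
    print(n,c["fx"],c["fy"],c["cx"],c["cy"],c["R"].round(4).tolist(),c["t"].round(4))
    cv2.imwrite(f"pics/{n}0.png",cv2.resize(c["pixels"][:,:,::-1],(800,600),interpolation=cv2.INTER_CUBIC))
E
```

```text
{'time_s': np.float64(0.0), 'q': array([-1.358,  0.182,  1.608, -0.   ,  1.354, -0.206]), 'dq': array([-0.001, -0.001, -0.002,  0.001,  0.   ,  0.001]), 'joint_efforts': array([ 0.0000e+00, -4.4487e+01, -3.5133e+01, -0.0000e+00,  9.0000e-03,
        0.0000e+00]), 'eef_pos': array([ 0.234, -0.525,  0.255]), 'eef_rot': array([-0.001,  0.978,  0.208, -0.   ]), 'wrist_force': array([0.498, 0.999, 0.63 ]), 'torque': array([0.039, 0.056, 0.001]), 'grasp_force': np.float64(0.0), 'opening': np.float64(1.003)} 0.025
top 376.76981954707594 376.76981954707594 257.98267686451294 187.0886328443462 [[-0.0169, -0.9998, -0.0075], [-0.9975, 0.0173, -0.069], [0.0692, 0.0064, -0.9976]] [-0.0974  0.5644  1.0402]
side 486.50258552540777 486.50258552540777 258.2770234028522 195.21799862019677 [[-0.9813, -0.1924, -0.0095], [-0.1432, 0.7617, -0.6319], [0.1288, -0.6187, -0.775]] [0.5383 0.2457 1.137 ]
```

View pics/top0.png

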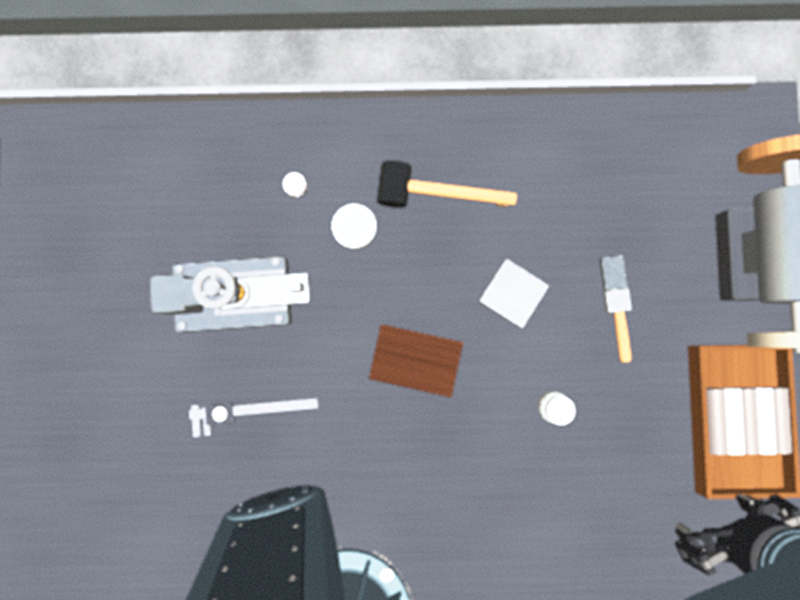

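View pics/side0.png

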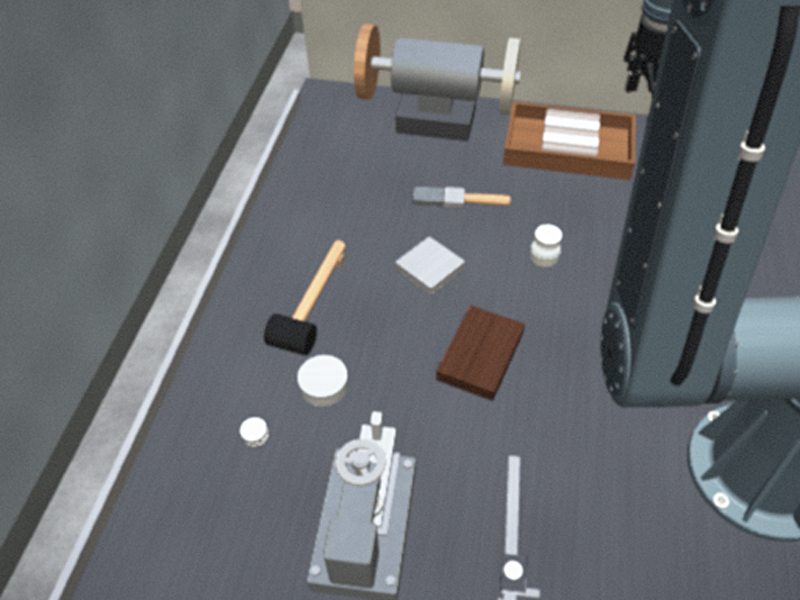

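The top view shows the wheel at about (214,287), the carrier post at about (297,287), and walnut block corners at (381,325), (462,343), (452,397) and (370,378). In the side view the wheel is at (360,462) and the post top at (376,417). Next I'll enlarge both.

```bash
cat > h.py <<'E'
import numpy as np,cv2
def ray(c,u,v):
    d=c["R"].T@np.array([(u-c["cx"])/c["fx"],(v-c["cy"])/c["fy"],1]);o=-c["R"].T@c["t"];return o,d
def tri(c1,p1,c2,p2):
    (a,d),(b,e)=ray(c1,*p1),ray(c2,*p2)
    s=np.linalg.lstsq(np.c_[d,-e],b-a,rcond=None)[0]
    P,Q=a+s[0]*d,b+s[1]*e;return (P+Q)/2,np.linalg.norm(P-Q)
def onz(c,p,z):
    o,d=ray(c,*p);return o+d*(z-o[2])/d[2]
def cloud(c):
    v,u=np.mgrid[:384,:512];z=c["depth"];X=np.dstack([(u-c["cx"])/c["fx"]*z,(v-c["cy"])/c["fy"]*z,z])
    return (X-c["t"])@c["R"]
def proj(c,X):
    p=c["R"]@np.array(X)+c["t"];return p[0]/p[2]*c["fx"]+c["cx"],p[1]/p[2]*c["fy"]+c["cy"]
E
python3 - <<'E'
from h import *
t=dict(np.load("top0.npz"));s=dict(np.load("side0.npz"))
a=cv2.resize(t["pixels"][155:220,90:205,::-1],None,fx=6.9,fy=4.6*1.5,interpolation=cv2.INTER_CUBIC)[:448]
cv2.imwrite("pics/tc.png",a)
b=cv2.resize(s["pixels"][255:384,190:280,::-1],None,fx=4.6,fy=4.6,interpolation=cv2.INTER_CUBIC)
cv2.imwrite("pics/sc.png",b);print(a.shape,b.shape)
for n,c in(("top",t),("side",s)):
    W=cloud(c);ok=c["depth"]>0
    P=W[ok];C=c["pixels"][ok].astype(int)
    # walnut: reddish
    bl=P[(C[:,0]>C[:,2]+35)&(abs(P[:,2]-.03)<.012)&(P[:,0]<.6)&(P[:,0]>.2)&(abs(P[:,1])<.3)]
    if len(bl)>50:
        r=cv2.minAreaRect(bl[:,:2].astype(np.float32)*1000);print(n,"block",len(bl),r,np.median(bl[:,2]),bl.mean(0))
    near=(P[:,0]>.35)&(P[:,0]<.6)&(P[:,1]>-.05)&(P[:,1]<.5)
    h=P[near&(P[:,2]>.15)];print(n,"wheel",len(h),h.min(0),h.max(0),h.mean(0))
    h=P[near&(P[:,2]>.085)&(P[:,2]<.102)];print(n,"post",len(h),h.mean(0),h.min(0),h.max(0))
    h=P[near&(P[:,2]>.12)&(P[:,2]<.145)];r=cv2.minAreaRect(h[:,:2].astype(np.float32)*1000);print(n,"arm",r)
    h=P[near&(P[:,2]>.03)&(P[:,2]<.043)];r=cv2.minAreaRect(h[:,:2].astype(np.float32)*1000);print(n,"base",r)
E
```

```text
(448, 794, 3) (593, 414, 3)
top block 1889 ((441.559814453125, -126.72917938232422), (147.31192016601562, 97.7768783569336), 76.50967407226562) 0.03147205167762624 [ 0.44162863 -0.12689647  0.03148516]
top wheel 479 [0.53318424 0.15378568 0.15110204] [0.5961859  0.21659855 0.18677981] [0.56444821 0.18470273 0.1764662 ]
top post 61 [0.56069276 0.12828401 0.09593557] [0.52995122 0.06662667 0.08507043] [0.58689498 0.26907552 0.1014907 ]
top arm ((562.2445068359375, 231.43576049804688), (59.72905731201172, 138.49290466308594), 3.7596731185913086)
top base ((525.5944213867188, 111.0669174194336), (370.4666442871094, 145.5133056640625), 75.1634750366211)
side block 1792 ((443.2142333984375, -124.71990966796875), (152.19564819335938, 98.42388916015625), 76.61348724365234) 0.02938669832081367 [ 0.44314474 -0.12199165  0.02936537]
side wheel 674 [0.53460223 0.153909   0.15005452] [0.59754661 0.21751422 0.18543983] [0.56569816 0.18785523 0.17429557]
side post 173 [0.56043261 0.21475387 0.0934671 ] [0.53017958 0.06661043 0.08504267] [0.58808728 0.30162457 0.1019826 ]
side arm ((563.9278564453125, 233.42440795898438), (60.55308532714844, 137.0465850830078), 3.9434151649475098)
side base ((532.6099853515625, 121.1915054321289), (384.4096984863281, 142.71017456054688), 76.3555679321289)
```

View pics/tc.png

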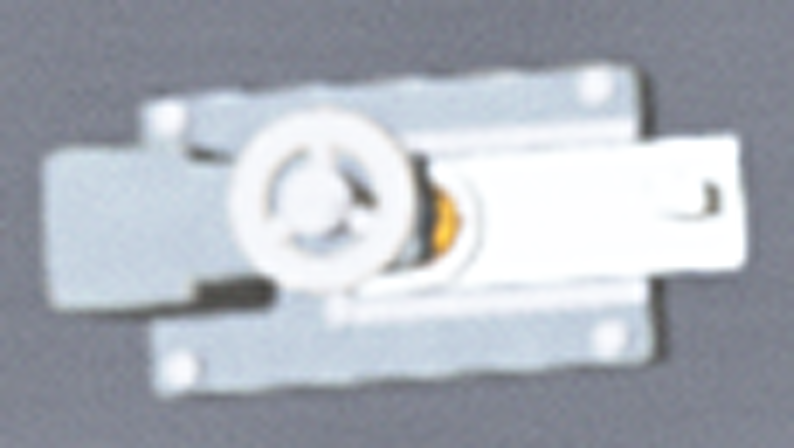

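View pics/sc.png

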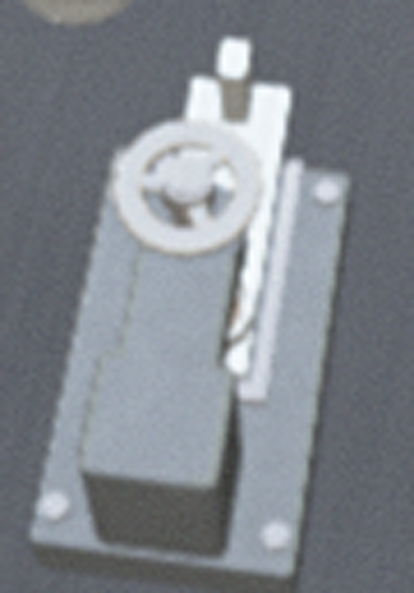

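In the top crop the wheel centre is at (322,197), and the post top near (690,197) is washed out. In the side crop the wheel is at (186,187) and the post's top face at about (234,59). The press axis runs nearly along world y. I'll triangulate from the two views.

```bash
python3 - <<'E'
from h import *
t=dict(np.load("top0.npz"));s=dict(np.load("side0.npz"))
T=lambda x,y:(90+x/6.9-.43,155+y/6.9-.43);S=lambda x,y:(190+x/4.6-.4,255+y/4.6-.4)
print("wheel",tri(t,T(322,197),s,S(186,187)))
print("post",tri(t,T(690,197),s,S(234,59)))
for z in(.167+.007,.18):print("wheel@",z,onz(t,T(322,197),z),onz(s,S(186,187),z))
print("post@.096",onz(t,T(690,197),.096),onz(s,S(234,59),.096))
for n,c in(("top",t),("side",s)):
    W=cloud(c);P=W[c["depth"]>0]
    k=(abs(P[:,0]-.57)<.03)&(abs(P[:,1]-.075)<.03)&(P[:,2]>.075)&(P[:,2]<.12)
    h=P[k];print(n,"postcloud",len(h),h.mean(0).round(4),h.min(0).round(4),h.max(0).round(4),np.median(h[:,2]))
    k=(np.hypot(P[:,0]-.565,P[:,1]-.185)<.034)&(P[:,2]>.165)
    h=P[k];(cx,cy),r=cv2.minEnclosingCircle(h[:,:2].astype(np.float32)*1000);print("rim",len(h),cx,cy,r,"z med",np.median(h[:,2]),"hub",np.median(h[np.hypot(h[:,0]-.565,h[:,1]-.185)<.009][:,2]))
b=[(381,325),(462,343),(452,397),(370,378)]
print("block corners",[onz(t,(x*.64-.2,y*.64-.2),.03)[:2].round(4) for x,y in b])
b=[(473,308),(524,322),(490,395),(438,377)]
print("side corners",[onz(s,(x*.64-.2,y*.64-.2),.03)[:2].round(4) for x,y in b])
E
```

```text
wheel (array([0.56716522, 0.18582571, 0.17110264]), np.float64(0.0006063861176714483))
post (array([0.57295643, 0.07258252, 0.08850236]), np.float64(0.002971760797349861))
wheel@ 0.17400000000000002 [0.56661477 0.18482301 0.174     ] [0.56697017 0.18728372 0.174     ]
wheel@ 0.18 [0.56610127 0.18283644 0.18      ] [0.56593336 0.19027508 0.18      ]
post@.096 [0.57085118 0.07098194 0.096     ] [0.5732129  0.07695787 0.096     ]
top postcloud 52 [0.5703 0.0754 0.0942] [0.5635 0.0666 0.0767] [0.578  0.0858 0.1026] 0.09649189973752834
rim 476 564.3339233398438 185.78976440429688 32.13139724731445 z med 0.17632148810267495 hub 0.18285712751875016
side postcloud 80 [0.5722 0.0793 0.0906] [0.5658 0.0666 0.0757] [0.5801 0.0873 0.0979] 0.09373201569698586
rim 663 566.258056640625 186.1718292236328 32.265872955322266 z med 0.17430197351551985 hub 0.18045645547388112
block corners [array([ 0.5051, -0.0664]), array([ 0.4708, -0.2093]), array([ 0.3765, -0.1895]), array([ 0.412 , -0.0457])]
side corners [array([ 0.4678, -0.2038]), array([ 0.3794, -0.1896]), array([ 0.4179, -0.035 ]), array([ 0.5033, -0.0532])]
```

servo_tool([
  [[3.7,-3.2,0,8,-1],[7.4,-6.4,0,16,-1],[11.1,-9.6,0,24,-1],[14.8,-12.8,0,24,-1],[18.5,-16,0,24,-1]],
])

```text
time_s: 0.6
eef_pos: [0.338, -0.3019, 0.2559]
eef_rot: [-0.0, 1.0, -0.0, -0.0]
wrist_force: [1.0, 0.3, 0.2]
opening: 0.998
grasp_force: 0.0
```

servo_tool([
  [[2.1,-4.5,0,0,-1],[4.2,-9,0,0,-1],[6.3,-13.5,0,0,-1],[8.4,-18,0,0,-1],[10.5,-22.5,0,0,-1]],
])

```text
time_s: 1.1
eef_pos: [0.4431, -0.0769, 0.2562]
eef_rot: [0.0, 1.0, -0.0, 0.0]
wrist_force: [1.2, -0.7, 0.5]
opening: 1.0
grasp_force: 0.0
```

servo_tool([
  [[2.1,-4.5,0,0,-1],[4.2,-9,0,0,-1],[6.3,-13.5,0,0,-1],[8.4,-18,0,0,-1],[10.5,-22.5,0,0,-1]],
])

```text
time_s: 1.6
eef_pos: [0.5481, 0.1483, 0.2559]
eef_rot: [0.0, 1.0, 0.0, -0.0]
wrist_force: [-0.0, -1.3, 0.4]
opening: 1.001
grasp_force: 0.0
```

servo_tool([
  [[1.8,-3.8,0,0,-1],[1.8,-3.8,3,0,-1],[1.8,-3.8,3,0,-1]],
])

```text
time_s: 1.9
eef_pos: [0.5632, 0.185, 0.2217]
eef_rot: [0.001, 1.0, 0.001, -0.004]
wrist_force: [-1.1, -0.4, -0.7]
opening: 1.004
grasp_force: 0.0
```

```bash
python3 - <<'E'
from bench import ctrl
import cv2,numpy as np
print(ctrl.get_obs()["q"].round(3))
a=[]
for n in("top","side"):
    c=ctrl.camera(n);np.savez(f"{n}1.npz",**c)
    p=c["pixels"][:,:,::-1]
    a.append(cv2.resize(p[130:230,80:210] if n=="top" else p[235:335,180:310],(520,400),interpolation=cv2.INTER_CUBIC)[:, :400])
cv2.imwrite("pics/w1.png",np.hstack(a))
E
```

```text
[ 0.117  0.257  1.588 -0.     1.305  1.686]
```

View pics/w1.png

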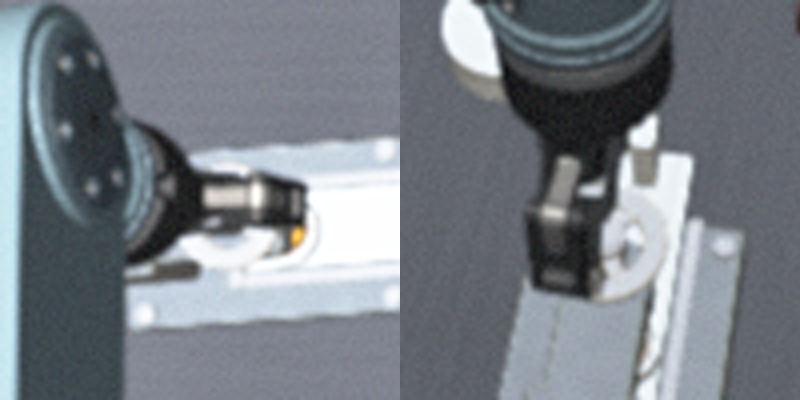

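The picture shows the open fingers straddling the wheel along world y: the near finger is at (255,200) in the top half and (565,230) in the side half. Next I'll descend and grip.

servo_tool([
  [[0,0,2,0,-1],[0,0,3.5,0,-1],[0,0,4.5,0,-1],[0,0,5.2,0,-1],[0,0,5.3,0,-1]],
])

```text
time_s: 2.5
eef_pos: [0.5654, 0.1837, 0.1726]
eef_rot: [0.0, 1.0, -0.0, -0.001]
wrist_force: [-0.2, -0.9, -0.1]
opening: 1.004
grasp_force: 0.0
```

servo_tool([
  [[0,0,0,0,1],[0,0,0,0,1],[0,0,0,0,1],[0,0,0,0,1],[0,0,0,0,1]],
])

```text
time_s: 3.0
eef_pos: [0.5663, 0.1845, 0.1746]
eef_rot: [-0.0, 1.0, -0.0, 0.001]
wrist_force: [-3.0, -0.4, 6.2]
opening: 0.727
grasp_force: 65.4
```

servo_tool([
  [[0,0,-0.06,-7,1],[0,0,-0.12,-14,1],[0,0,-0.18,-21,1],[0,0,-0.24,-28,1],[0,0,-0.31,-35,1]],
])

```text
time_s: 3.5
eef_pos: [0.5662, 0.1847, 0.1777]
eef_rot: [-0.0, 0.953, 0.303, 0.001]
wrist_force: [-1.6, 2.6, 4.6]
opening: 0.724
grasp_force: 65.7
```

```bash
python3 -c "
from bench import ctrl
o=ctrl.get_obs();print({k:o[k].round(3) for k in('q','eef_pos','wrist_force','torque','opening','grasp_force')})"
```

```text
Traceback (most recent call last):
AttributeError: 'float' object has no attribute 'round'
```

servo_tool([
  [[0,0,-0.06,-7,1],[0,0,-0.12,-14,1],[0,0,-0.18,-21,1],[0,0,-0.24,-28,1],[0,0,-0.31,-35,1]],
])

```text
time_s: 4.0
eef_pos: [0.566, 0.1849, 0.1807]
eef_rot: [-0.0, 0.818, 0.575, 0.001]
wrist_force: [-3.2, 2.3, 5.9]
opening: 0.727
grasp_force: 65.7
```

servo_tool([
  [[0,0,-0.06,-7,1],[0,0,-0.12,-14,1],[0,0,-0.18,-21,1],[0,0,-0.24,-28,1],[0,0,-0.3,-35,1]],
])

```text
time_s: 4.5
eef_pos: [0.5657, 0.1849, 0.1838]
eef_rot: [-0.0, 0.607, 0.795, 0.001]
wrist_force: [-3.1, 1.6, 7.0]
opening: 0.726
grasp_force: 65.8
```

servo_tool([
  [[0,0,-0.06,-7,1],[0,0,-0.12,-14,1],[0,0,-0.18,-21,1],[0,0,-0.24,-28,1],[0,0,-0.3,-35,1]],
])

```text
time_s: 5.0
eef_pos: [0.5655, 0.1847, 0.1868]
eef_rot: [-0.0, 0.34, 0.941, 0.0]
wrist_force: [-5.6, 3.1, 6.9]
opening: 0.727
grasp_force: 65.8
```

```bash
echo 'from bench import ctrl
import numpy as np
o=ctrl.get_obs();print({k:np.round(o[k],4).tolist() for k in("time_s","q","eef_pos","eef_rot","wrist_force","torque","opening","grasp_force")})' > st.py; python3 st.py
```

```text
{'time_s': 5.0, 'q': [0.116, 0.2932, 1.6177, 0.0007, 1.231, -0.7619], 'eef_pos': [0.5655, 0.1847, 0.1868], 'eef_rot': [-0.0002, 0.3396, 0.9406, 0.0003], 'wrist_force': [-5.5544, 3.0677, 6.8749], 'torque': [-0.0218, 1.0551, -0.3182], 'opening': 0.7274, 'grasp_force': 65.8494}
```

servo_tool([
  [[0,0,-0.06,-7,1],[0,0,-0.12,-14,1],[0,0,-0.18,-21,1],[0,0,-0.24,-28,1],[0,0,-0.3,-35,1]],
])

```text
time_s: 5.5
eef_pos: [0.5655, 0.1845, 0.1899]
eef_rot: [-0.0, 0.041, 0.999, 0.0]
wrist_force: [-5.8, 2.0, 8.9]
opening: 0.727
grasp_force: 65.9
```

servo_tool([
  [[0,0,-0.06,-6,1],[0,0,-0.1,-12,1],[0,0,-0.16,-18,1]],
])

```text
time_s: 5.8
eef_pos: [0.5655, 0.1843, 0.1914]
eef_rot: [-0.0, -0.115, 0.993, -0.0]
wrist_force: [-6.0, 1.1, 8.2]
opening: 0.733
grasp_force: 65.9
```

```bash
python3 st.py
```

```text
{'time_s': 5.8, 'q': [0.1158, 0.2878, 1.6144, -0.0001, 1.2397, -1.6863], 'eef_pos': [0.5655, 0.1843, 0.1914], 'eef_rot': [-0.0001, -0.1154, 0.9933, -0.0001], 'wrist_force': [-6.0296, 1.1375, 8.1618], 'torque': [-0.2805, 0.8439, -0.3087], 'opening': 0.7326, 'grasp_force': 65.9136}
```

servo_tool([
  [[0,0,-0.04,-5,1],[0,0,-0.09,-10,1]],
])

```text
time_s: 6.0
eef_pos: [0.5664, 0.1847, 0.1921]
eef_rot: [0.001, -0.2, 0.98, 0.001]
wrist_force: [9.7, 7.7, -4.1]
opening: 0.732
grasp_force: 67.4
```

```bash
python3 st.py
```

```text
{'time_s': 6.0, 'q': [0.1155, 0.2874, 1.6136, 0.0014, 1.2382, -1.8578], 'eef_pos': [0.5664, 0.1847, 0.1921], 'eef_rot': [0.0013, -0.1997, 0.9799, 0.0006], 'wrist_force': [9.7178, 7.6506, -4.1139], 'torque': [1.0671, -1.5446, -2.108], 'opening': 0.7316, 'grasp_force': 67.3503}
```

servo_tool([
  [[0,0,-0.04,-5,1],[0,0,-0.09,-10,1]],
])

```text
time_s: 6.2
eef_pos: [0.5682, 0.186, 0.1924]
eef_rot: [0.004, -0.285, 0.959, 0.001]
wrist_force: [9.5, 9.8, -6.2]
opening: 0.725
grasp_force: 68.9
```

```bash
python3 st.py
```

```text
{'time_s': 6.2, 'q': [0.116, 0.2883, 1.6116, 0.0043, 1.2345, -2.0334], 'eef_pos': [0.5682, 0.186, 0.1924], 'eef_rot': [0.0039, -0.2846, 0.9586, 0.0014], 'wrist_force': [9.5374, 9.7653, -6.2166], 'torque': [1.5679, -1.4397, -0.4836], 'opening': 0.7253, 'grasp_force': 68.851}
```

servo_tool([
  [[0,0,0.08,0,1],[0,0,0.08,0,1],[0,0,0.08,0,1]],
])

```text
time_s: 6.5
eef_pos: [0.5682, 0.186, 0.1923]
eef_rot: [0.004, -0.284, 0.959, 0.001]
wrist_force: [7.8, 7.3, -1.9]
opening: 0.726
grasp_force: 69.2
```

servo_tool([
  [[0,0,0,0,-1],[0,0,0,0,-1],[0,0,0,0,-1],[0,0,0,0,-1],[0,0,0,0,-1]],
])

```text
time_s: 7.0
eef_pos: [0.5658, 0.1839, 0.1911]
eef_rot: [-0.0, -0.284, 0.959, -0.0]
wrist_force: [-0.1, 0.0, -0.6]
opening: 0.998
grasp_force: 0.0
```

servo_tool([
  [[0,0,-1.5,0,-1],[0,0,-4,0,-1],[0,0,-6,0,-1],[0,0,-6,0,-1]],
])

```text
time_s: 7.4
eef_pos: [0.568, 0.1843, 0.2559]
eef_rot: [0.004, -0.284, 0.959, -0.001]
wrist_force: [0.8, -0.7, 1.0]
opening: 1.0
grasp_force: 0.0
```

```bash
python3 st.py
```

```text
{'time_s': 7.4, 'q': [0.1153, 0.225, 1.5555, -0.0, 1.3536, -2.0315], 'eef_pos': [0.568, 0.1843, 0.2559], 'eef_rot': [0.0037, -0.284, 0.9588, -0.0007], 'wrist_force': [0.7774, -0.7329, 0.9887], 'torque': [0.036, 0.0121, 0.0092], 'opening': 0.9997, 'grasp_force': 0.0}
```

servo_tool([
  [[1.8,-3.1,0,8,-1],[3.6,-6.2,0,16,-1],[5.43,-9.29,0,24,-1],[5.43,-9.29,0,29.2,-1],[5.43,-9.29,0,29.2,-1]],
])

```text
time_s: 7.9
eef_pos: [0.5707, 0.0755, 0.2509]
eef_rot: [-0.0, -0.032, 0.999, 0.0]
wrist_force: [0.5, 0.1, -0.1]
opening: 1.0
grasp_force: 0.0
```

```bash
python3 st.py; python3 - <<'E'
from bench import ctrl
from h import *
a=[]
for n in("top","side"):
    c=ctrl.camera(n);np.savez(f"{n}2.npz",**c)
    p=c["pixels"][:,:,::-1]
    a.append(cv2.resize(p[130:230,80:230] if n=="top" else p[235:335,180:310],None,fx=4 if n=="side" else 400/150,fy=4,interpolation=cv2.INTER_CUBIC)[:, :400])
    W=cloud(c);P=W[c["depth"]>0]
    k=(np.hypot(P[:,0]-.565,P[:,1]-.185)<.034)&(P[:,2]>.165)&(P[:,2]<.21)
    h=P[k]
    if len(h):(cx,cy),r=cv2.minEnclosingCircle(h[:,:2].astype(np.float32)*1000);print("rim",len(h),cx,cy,r,np.median(h[:,2]))
    k=(abs(P[:,0]-.57)<.03)&(abs(P[:,1]-.075)<.03)&(P[:,2]>.075)&(P[:,2]<.12)
    h=P[k];print(n,"post",len(h))
    if len(h):print(h.mean(0).round(4),h.min(0).round(4),h.max(0).round(4))
cv2.imwrite("pics/p2.png",np.hstack(a))
E
```

```text
{'time_s': 7.9, 'q': [-0.0746, 0.1874, 1.6105, 0.0001, 1.3442, -1.7089], 'eef_pos': [0.5707, 0.0755, 0.2509], 'eef_rot': [-0.0003, -0.0317, 0.9995, 0.0001], 'wrist_force': [0.4998, 0.1253, -0.0714], 'torque': [0.0392, 0.0048, -0.0025], 'opening': 1.0005, 'grasp_force': 0.0}
rim 109 545.47314453125 190.82321166992188 22.321447372436523 0.1934045580965738
top post 42
[0.5692 0.0743 0.0924] [0.5639 0.0669 0.0752] [0.578  0.0861 0.1006]
rim 699 565.8759765625 185.88583374023438 32.466461181640625 0.19155289376773402
side post 80
[0.5722 0.0793 0.0914] [0.5658 0.0662 0.075 ] [0.5802 0.0877 0.1005]
```

View pics/p2.png

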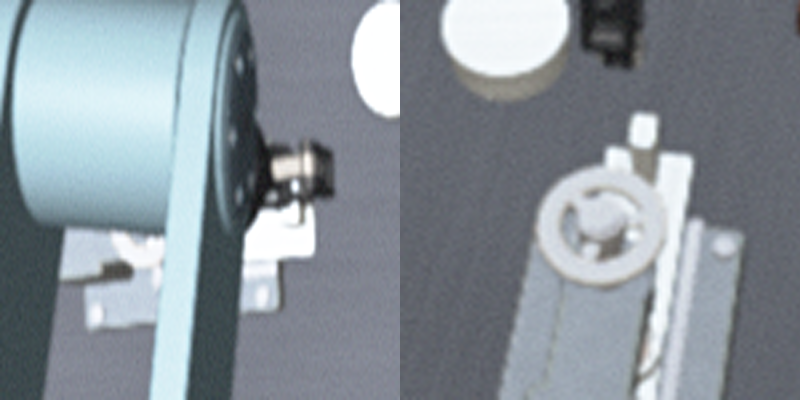

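The wheel has risen about 17 mm and is centred at (600,225) in the side half, so the press is open. The post is free at (643,130), directly below the open gripper.

servo_tool([
  [[-0.1,0,4,0,-1],[-0.1,0,8,0,-1],[-0.1,0,12,0,-1],[-0.1,0,15,0,-1],[-0.1,0,16,0,-1]],
])

```text
time_s: 8.5
eef_pos: [0.5691, 0.0778, 0.0873]
eef_rot: [-0.003, -0.035, 0.999, 0.0]
wrist_force: [-0.2, 0.4, -0.1]
opening: 0.999
grasp_force: 0.0
```

servo_tool([
  [[0,0,0.9,0,-1],[0,0,0.9,0,0.4],[0,0,0.9,0,1],[0,0,0.9,0,1],[0,0,0.9,0,1]],
])

```text
time_s: 9.0
eef_pos: [0.5728, 0.0766, 0.0834]
eef_rot: [0.001, -0.033, 0.999, -0.0]
wrist_force: [0.4, -1.0, -0.4]
opening: 0.333
grasp_force: 0.0
```

servo_tool([
  [[0,0,0,0,1],[0,0,0,0,1],[0,0,0,0,1],[0,0,0,0,1]],
])

```text
time_s: 9.4
eef_pos: [0.5727, 0.0764, 0.0833]
eef_rot: [0.001, -0.033, 0.999, -0.0]
wrist_force: [-1.4, -1.0, 6.3]
opening: 0.224
grasp_force: 58.8
```

```bash
python3 st.py
```

```text
{'time_s': 9.4, 'q': [-0.0726, 0.3978, 1.7188, -0.0002, 1.0231, -1.7095], 'eef_pos': [0.5727, 0.0764, 0.0833], 'eef_rot': [0.001, -0.0331, 0.9995, -0.0002], 'wrist_force': [-1.361, -1.0331, 6.266], 'torque': [-0.02, 0.168, 0.0038], 'opening': 0.2236, 'grasp_force': 58.798}
```

servo_tool([
  [[0,0,-0.1,0,1],[0,0,-0.2,0,1],[0,0,-0.3,0,1],[0,0,-0.3,0,1]],
])

```text
time_s: 9.8
eef_pos: [0.5716, 0.0767, 0.0848]
eef_rot: [-0.0, -0.033, 0.999, 0.0]
wrist_force: [-0.5, -0.4, -2.2]
opening: 0.227
grasp_force: 58.5
```

```bash
python3 st.py;python3 - <<'E'
from bench import ctrl
from h import *
c=ctrl.camera("side");p=c["pixels"][:,:,::-1]
cv2.imwrite("pics/l3.png",cv2.resize(p[240:340,190:290],None,fx=6,fy=6,interpolation=cv2.INTER_CUBIC))
E
```

```text
{'time_s': 9.8, 'q': [-0.0723, 0.3948, 1.7193, -0.0, 1.0282, -1.7094], 'eef_pos': [0.5716, 0.0767, 0.0848], 'eef_rot': [-0.0003, -0.0331, 0.9995, 0.0], 'wrist_force': [-0.5312, -0.3945, -2.1629], 'torque': [-0.1518, -0.0079, 0.0224], 'opening': 0.2271, 'grasp_force': 58.5375}
```

View pics/l3.png

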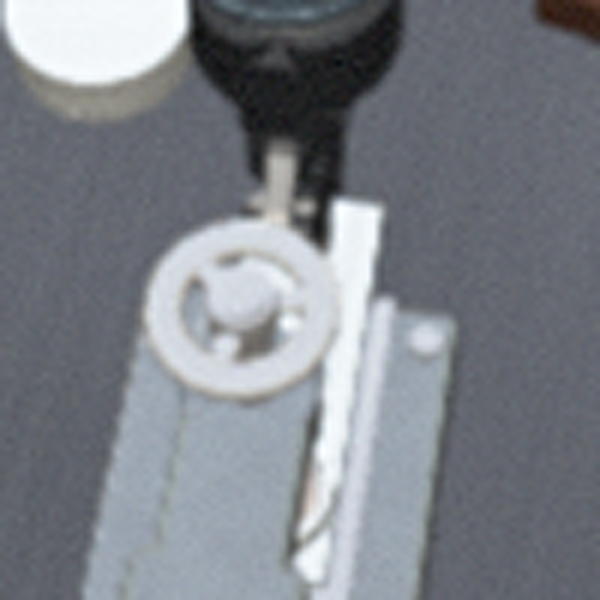

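The gripper holds the post, the carrier's full weight is on it (2.2 N), and the wheel at (240,305) is up and clear. Next I'll draw the carrier out.

servo_tool([
  [[0,-0.5,0,0,1],[0,-1.5,0,0,1],[0,-3,0,0,1],[0,-4.5,0,0,1],[0,-6,0,0,1]],
])

```text
time_s: 10.35
eef_pos: [0.576, 0.0149, 0.0851]
eef_rot: [0.0, -0.033, 0.999, -0.0]
wrist_force: [0.0, 0.4, -2.6]
opening: 0.225
grasp_force: 58.6
```

servo_tool([
  [[0,-1.5,0,0,1],[0,-3,0,0,1],[0,-4.5,0,0,1],[0,-5.6,0,0,1],[0,-6,0,0,1]],
])

```text
time_s: 10.85
eef_pos: [0.58, -0.0446, 0.0851]
eef_rot: [0.0, -0.032, 0.999, -0.0]
wrist_force: [0.8, 0.2, -3.1]
opening: 0.227
grasp_force: 58.6
```

servo_tool([
  [[0,-0.4,-0.3,0,1],[0,-1,-1,0,1],[0,-1.6,-1.6,0,1],[0,-2,-2,0,1],[0,-2,-2,0,1]],
])

```text
time_s: 11.35
eef_pos: [0.582, -0.0637, 0.1063]
eef_rot: [0.001, -0.033, 0.999, -0.0]
wrist_force: [0.0, -0.1, -2.8]
opening: 0.226
grasp_force: 58.7
```

```bash
python3 st.py;python3 - <<'E'
from bench import ctrl
from h import *
for n in("top","side"):
    c=ctrl.camera(n);np.savez(f"{n}4.npz",**c);W=cloud(c);ok=c["depth"]>0;P=W[ok]
    k=(abs(P[:,1]-.03)<.045)&(abs(P[:,0]-.57)<.06)&(P[:,2]>.045)&(P[:,2]<.1)
    h=P[k];print(n,len(h))
    if len(h)<20: continue
    # plate region: fit plane on points between post and cup
    for ya in np.arange(-.01,.075,.01):
        q=h[abs(h[:,1]-ya)<.005]
        if len(q):print(round(ya,3),len(q),q[:,0].min().round(4),q[:,0].max().round(4),np.percentile(q[:,2],[10,50,90]).round(4))
p=c["pixels"][:,:,::-1]
cv2.imwrite("pics/l4.png",cv2.resize(p[200:330,180:340],None,fx=4.5,fy=4.5,interpolation=cv2.INTER_CUBIC))
E
```

```text
{'time_s': 11.35, 'q': [-0.3116, 0.3772, 1.6908, -0.0, 1.0713, -1.9482], 'eef_pos': [0.582, -0.0637, 0.1063], 'eef_rot': [0.001, -0.0329, 0.9995, -0.0004], 'wrist_force': [0.0233, -0.1345, -2.8462], 'torque': [-0.142, 0.01, 0.0269], 'opening': 0.2257, 'grasp_force': 58.749}
top 201
-0.01 23 0.553 0.5665 [0.0681 0.0702 0.0719]
0.0 27 0.5533 0.5719 [0.0691 0.0709 0.0722]
0.01 26 0.5508 0.5721 [0.0677 0.0703 0.0726]
0.02 46 0.5508 0.578 [0.0677 0.0702 0.078 ]
0.03 42 0.5509 0.5803 [0.0696 0.0747 0.0835]
0.04 31 0.5502 0.5804 [0.0719 0.0753 0.0834]
0.05 6 0.5486 0.554 [0.0681 0.0713 0.0783]
side 715
-0.01 74 0.5537 0.603 [0.0659 0.0679 0.0704]
0.0 76 0.553 0.603 [0.0657 0.068  0.0702]
0.01 65 0.5534 0.6018 [0.0659 0.0678 0.0703]
0.02 43 0.5519 0.6009 [0.066  0.0682 0.0776]
0.03 97 0.5517 0.6008 [0.0692 0.0732 0.0831]
0.04 77 0.5504 0.599 [0.0692 0.0718 0.0811]
0.05 84 0.5497 0.5998 [0.0692 0.0718 0.0804]
0.06 76 0.5501 0.5983 [0.068  0.0727 0.0814]
0.07 123 0.5486 0.5985 [0.0654 0.0691 0.0817]
```

View pics/l4.png

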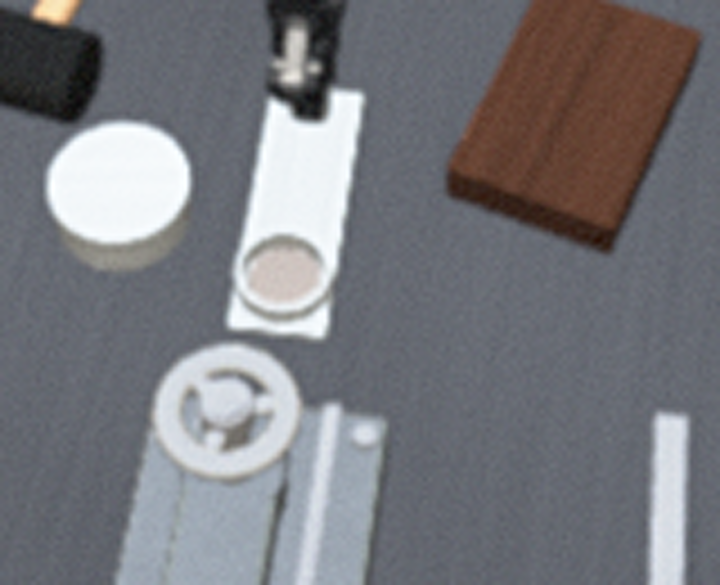

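The carrier is level and clear of the press, with the chip in the cup at (285,270). Next I'll carry it over the block at (575,120).

servo_tool([
  [[0.6,-0.4,0,0.6,1],[2,-1.35,0,2,1],[4,-2.7,0,4,1],[6,-4,0,6.5,1],[8,-5.35,0,8.6,1]],
])

```text
time_s: 11.95
eef_pos: [0.5035, -0.1219, 0.1047]
eef_rot: [-0.0, 0.043, 0.999, 0.0]
wrist_force: [-0.1, 0.2, -3.1]
opening: 0.225
grasp_force: 58.7
```

```bash
python3 st.py
```

```text
{'time_s': 11.95, 'q': [-0.4668, 0.2506, 1.864, -0.0001, 1.028, -1.9522], 'eef_pos': [0.5035, -0.1219, 0.1047], 'eef_rot': [-0.0005, 0.0426, 0.9991, 0.0001], 'wrist_force': [-0.1327, 0.1765, -3.086], 'torque': [-0.199, -0.0006, -0.0522], 'opening': 0.2248, 'grasp_force': 58.7423}
```

servo_tool([
  [[2,-1.9,0,2.5,1],[4,-3.7,0,5,1],[5.8,-5.4,0,7,1],[6.8,-6.3,0,8.2,1],[7.06,-6.58,0,8.5,1]],
])

```text
time_s: 12.45
eef_pos: [0.428, -0.1818, 0.105]
eef_rot: [-0.0, 0.117, 0.993, 0.0]
wrist_force: [-0.1, 0.0, -2.0]
opening: 0.223
grasp_force: 58.8
```

servo_tool([
  [[0,0,0.5,0,1],[0,0,1,0,1],[0,0,1.5,0,1],[0,0,1.5,0,1]],
])

```text
time_s: 12.85
eef_pos: [0.4287, -0.1804, 0.0889]
eef_rot: [-0.001, 0.115, 0.993, 0.001]
wrist_force: [-0.1, -0.0, -1.5]
opening: 0.223
grasp_force: 58.8
```

```bash
python3 st.py;python3 - <<'E'
from bench import ctrl
from h import *
a=[]
for n in("top","side"):
    c=ctrl.camera(n);p=c["pixels"][:,:,::-1]
    q=p[180:290,200:320] if n=="top" else p[170:280,250:370]
    a.append(cv2.resize(q,(400,367),interpolation=cv2.INTER_CUBIC))
    W=cloud(c);ok=c["depth"]>0;P=W[ok];C=c["pixels"][ok].astype(int)
    red=(C[:,0]>C[:,2]+35)&(abs(P[:,2]-.03)<.012)&(abs(P[:,0]-.44)<.12)&(abs(P[:,1]+.125)<.12)
    print(n,"block",cv2.minAreaRect(P[red][:,:2].astype(np.float32)*1000),np.median(P[red][:,2]))
    k=(abs(P[:,0]-.45)<.08)&(abs(P[:,1]+.12)<.1)&(P[:,2]>.045)&(P[:,2]<.075)&(C.min(1)>150)
    h=P[k];print("carrier",len(h),cv2.minAreaRect(h[:,:2].astype(np.float32)*1000),np.percentile(h[:,2],[10,50,90]))
cv2.imwrite("pics/b5.png",np.hstack(a))
E
```

```text
{'time_s': 12.85, 'q': [-0.6544, 0.1729, 2.001, 0.0001, 0.9699, -1.9942], 'eef_pos': [0.4287, -0.1804, 0.0889], 'eef_rot': [-0.0009, 0.1153, 0.9933, 0.0006], 'wrist_force': [-0.1306, -0.0053, -1.5323], 'torque': [-0.15, 0.0567, 0.0032], 'opening': 0.2229, 'grasp_force': 58.8378}
top block ((448.5193786621094, -98.77571868896484), (89.92462921142578, 96.66790771484375), 76.52409362792969) 0.031660935859204015
carrier 538 ((449.0248107910156, -86.95297241210938), (87.97227478027344, 49.791290283203125), 76.5990219116211) [0.05149372 0.05484373 0.06592433]
side block ((443.1907043457031, -124.9847412109375), (152.25155639648438, 99.41635131835938), 77.24919891357422) 0.029259567475933328
carrier 898 ((443.8470153808594, -118.98028564453125), (154.67733764648438, 50.417537689208984), 76.66587829589844) [0.04926309 0.05252087 0.06194397]
```

View pics/b5.png

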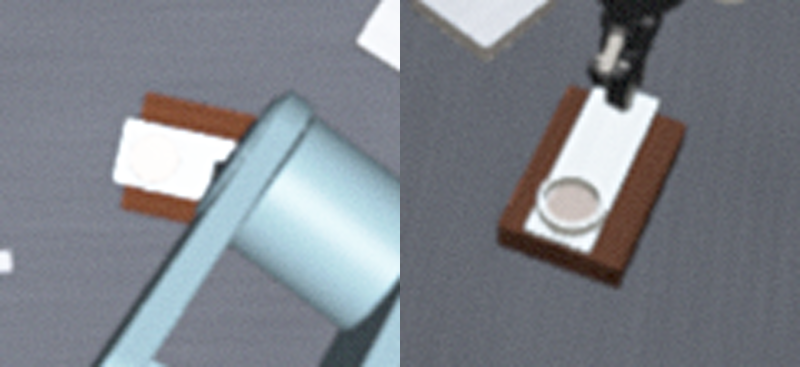

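The carrier sits over the block and is parallel to it, but about 6 mm too far towards the cup end (cup at (570,200) in the side half). I'll shift it back 5 mm and lower it.

servo_tool([
  [[0,-0.3,0,0,1],[0,-0.5,0.4,0,1],[0,-0.5,0.8,0,1],[0,-0.5,1.1,0,1],[0,-0.5,1.1,0,1]],
])

```text
time_s: 13.45
eef_pos: [0.4274, -0.186, 0.0785]
eef_rot: [-0.001, 0.116, 0.993, 0.0]
wrist_force: [-0.8, 0.8, -2.3]
opening: 0.226
grasp_force: 58.8
```

servo_tool([
  [[0,0,0.1,0,1],[0,0,0.2,0,1],[0,0,0.2,0,1]],
])

```text
time_s: 13.75
eef_pos: [0.4278, -0.1862, 0.077]
eef_rot: [-0.0, 0.116, 0.993, 0.0]
wrist_force: [-0.6, -0.4, -1.5]
opening: 0.224
grasp_force: 58.8
```

servo_tool([
  [[0,0,0.1,0,1],[0,0,0.1,0,1],[0,0,0.1,0,1]],
])

```text
time_s: 14.05
eef_pos: [0.4279, -0.1863, 0.0761]
eef_rot: [0.0, 0.116, 0.993, -0.0]
wrist_force: [0.8, 0.4, -2.0]
opening: 0.225
grasp_force: 58.8
```

```bash
python3 st.py
```

```text
{'time_s': 14.05, 'q': [-0.6658, 0.1996, 2.0031, 0.0, 0.9388, -2.0044], 'eef_pos': [0.4279, -0.1863, 0.0761], 'eef_rot': [0.0, 0.1158, 0.9933, -0.0], 'wrist_force': [0.8271, 0.4385, -2.0419], 'torque': [-0.1419, 0.0389, -0.0512], 'opening': 0.2249, 'grasp_force': 58.809}
```

servo_tool([
  [[0,0,0.1,0,1],[0,0,0.15,0,1],[0,0,0.15,0,1]],
])

```text
time_s: 14.35
eef_pos: [0.4278, -0.1862, 0.0745]
eef_rot: [-0.0, 0.116, 0.993, 0.0]
wrist_force: [0.6, -0.1, -3.1]
opening: 0.223
grasp_force: 58.8
```

servo_tool([
  [[0,0,0.1,0,1],[0,0,0.1,0,1],[0,0,0.1,0,1]],
])

```text
time_s: 14.65
eef_pos: [0.4278, -0.1862, 0.0735]
eef_rot: [-0.0, 0.116, 0.993, 0.0]
wrist_force: [0.2, 0.3, -1.8]
opening: 0.227
grasp_force: 58.8
```

```bash
python3 st.py
```

```text
{'time_s': 14.65, 'q': [-0.6658, 0.2046, 2.0039, 0.0, 0.9332, -2.0044], 'eef_pos': [0.4278, -0.1862, 0.0735], 'eef_rot': [-0.0, 0.1158, 0.9933, 0.0], 'wrist_force': [0.2379, 0.3387, -1.7705], 'torque': [-0.086, 0.0044, 0.0786], 'opening': 0.2273, 'grasp_force': 58.8084}
```

Torque is dropping, so contact is starting.

servo_tool([
  [[0,0,0.05,0,1],[0,0,0.1,0,1],[0,0,0.1,0,1]],
])

```text
time_s: 14.95
eef_pos: [0.4279, -0.1863, 0.0734]
eef_rot: [-0.0, 0.116, 0.993, -0.0]
wrist_force: [-3.8, 2.7, 7.8]
opening: 0.224
grasp_force: 60.2
```

```bash
python3 st.py
```

```text
{'time_s': 14.95, 'q': [-0.6657, 0.2053, 2.0036, -0.0001, 0.9328, -2.0044], 'eef_pos': [0.4279, -0.1863, 0.0734], 'eef_rot': [-0.0001, 0.1158, 0.9933, -0.0], 'wrist_force': [-3.7957, 2.7039, 7.8353], 'torque': [0.2836, 0.5674, 0.0225], 'opening': 0.2245, 'grasp_force': 60.2322}
```

servo_tool([
  [[0,0,-0.05,0,0.4],[0,0,-0.05,0,0],[0,0,-0.05,0,-0.3],[0,0,-0.05,0,-0.5],[0,0,-0.05,0,-0.5]],
])

```text
time_s: 15.45
eef_pos: [0.4278, -0.1863, 0.073]
eef_rot: [-0.0, 0.116, 0.993, 0.0]
wrist_force: [-1.0, 0.7, -0.2]
opening: 0.75
grasp_force: 0.0
```

servo_tool([
  [[0,0,-1.5,0,-0.5],[0,0,-4,0,-0.5],[0,0,-8,0,-0.5],[0,0,-12,0,-0.5],[0,0,-15,0,-0.5]],
])

```text
time_s: 15.95
eef_pos: [0.4283, -0.1865, 0.2256]
eef_rot: [0.001, 0.116, 0.993, -0.001]
wrist_force: [1.1, -0.6, 0.1]
opening: 0.752
grasp_force: 0.0
```

servo_tool([
  [[0,-4,-2,0,-0.5],[0,-8,-4,0,-0.5],[0,-12,-4,0,-0.5],[0,-15,-4,0,-0.5],[0,-15,-4,0,-0.5]],
])

```text
time_s: 16.45
eef_pos: [0.3923, -0.3355, 0.2632]
eef_rot: [0.0, 0.118, 0.993, -0.001]
wrist_force: [0.4, 0.5, 0.6]
opening: 0.753
grasp_force: 0.0
```

```bash
python3 st.py;python3 - <<'E'
from bench import ctrl
from h import *
a=[]
for n in("top","side"):
    c=ctrl.camera(n);p=c["pixels"][:,:,::-1]
    a.append(cv2.resize(p[130:290,80:320] if n=="top" else p[170:384,180:370],(400,400),interpolation=cv2.INTER_CUBIC))
    W=cloud(c);ok=c["depth"]>0;P=W[ok];C=c["pixels"][ok].astype(int)
    k=(abs(P[:,0]-.445)<.08)&(abs(P[:,1]+.125)<.1)&(P[:,2]>.03)&(P[:,2]<.06)&(C.min(1)>150)
    h=P[k];print("carrier",len(h),cv2.minAreaRect(h[:,:2].astype(np.float32)*1000),np.percentile(h[:,2],[10,50,90]))
    k=(np.hypot(P[:,0]-.565,P[:,1]-.185)<.034)&(P[:,2]>.165);print("wheel",k.sum(),np.median(P[k][:,2]))
cv2.imwrite("pics/e6.png",np.hstack(a))
E
```

```text
{'time_s': 16.45, 'q': [-0.9373, 0.0416, 1.7459, -0.0009, 1.353, -2.2718], 'eef_pos': [0.3923, -0.3355, 0.2632], 'eef_rot': [0.0001, 0.1178, 0.993, -0.0007], 'wrist_force': [0.401, 0.5479, 0.5643], 'torque': [0.0431, 0.018, -0.0054], 'opening': 0.7534, 'grasp_force': 0.0}
carrier 1029 ((441.6016540527344, -124.52196502685547), (152.79727172851562, 54.602195739746094), 76.75775909423828) [0.0346257  0.03793272 0.04339451]
wheel 493 0.19405386259242446
carrier 906 ((445.3052978515625, -125.45906829833984), (157.15676879882812, 54.91001892089844), 76.75916290283203) [0.03321111 0.03657537 0.04616862]
wheel 699 0.19144133160905316
```

View pics/e6.png

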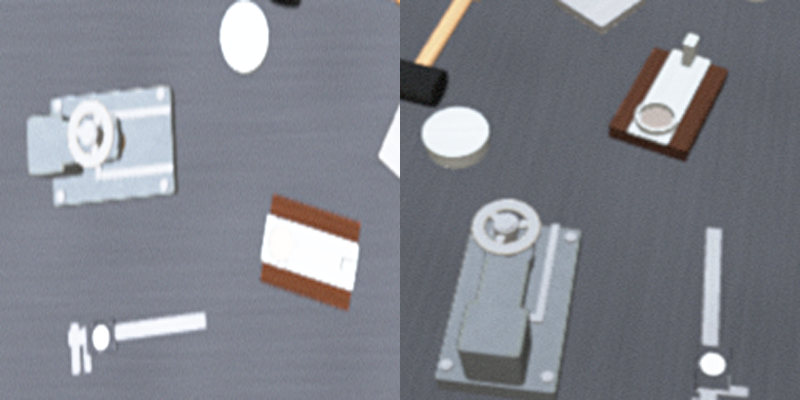

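The carrier lies flat and centred on the block at (310,253) in the top half, with the chip in the cup at (657,117) in the side half. The wheel is still up, so I'm handing in.

```bash
python3 -c "
from bench import ctrl
print(ctrl.hand_in())"
```

```text
the job is handed in; nothing more can be done
None
```

I handed the job in at about 16.5 s of the 64 s allowed; the hand-in gave no verdict, but the last pictures show the handwheel up at its stop, the carrier flat on the walnut block with the chip in its cup, and the gripper clear of everything.

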